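# Bolt down the clean-out hatch of the dust box

### The job

The clean-out hatch on the plywood dust box is lowered, but its springy seal holds it a few millimetres proud. Bolt it shut by feel, without forcing anything: lift the handle of the barrel bolt out of its notch, press the hatch down through the handle while you slide the bolt right through the keeper to the end of its travel, lay the handle fully down in the other notch and let go. Leave the other things on the box and the table where they lie.

Things in the scene. Friction and masses are not known exactly. Their poses are not given: they have to be found in the camera images.
- box: Fixed plywood dust box 330 (x) x 380 (y) x 130 mm high. Origin: centre of its underside, on the table; x away from its front, y to its left, z up. Its top is a 12 mm frame, flush with the shut hatch. A 75 mm metal dust port sticks out 60 mm from its right (-y) side and a low wooden cleat from its front.
- hatch: Plywood hatch 200 (x) x 222 (y) x 12 mm in the box's top, with the barrel bolt on it, about 0.7 kg in all. Origin: on the hinge line (along y) at its far edge, level with its top, at box (105, 0, 130) mm; the panel runs from 5 to 205 mm towards its -x. Axes parallel to the box's when shut; its free edge, towards the box's front, tilts up as it opens.
- ledge: Fixed ledge in the box under the hatch's free edge, hidden; hard stop of the shut hatch. Origin as the box's. A springy seal beside it holds the resting hatch about 0.04 rad open (bolt tip 6 to 9 mm too high). It pushes up more the further it is pressed: 14 to 17 N down on the knob (bolt drawn back; about 12 N when home) bring the hatch onto the ledge. Let go before the bolt is in the keeper, it springs up again.
- open_notch (a point): Middle of the open notch, on the rod's axis: box (-22, 0, 142) mm with the hatch shut. The bolt's steel barrel stands on the hatch along its middle: plate 106 x 50 x 3 mm, barrel 24 mm wide, 23.5 mm high over the hatch. It guides the rod along x, its axis 12 mm above the hatch. Between two closed collars it has a slot along the top and two 11 mm notches on its left (+y) for the 8 mm stem.
- locked_notch (a point): Middle of the locked notch, next to the keeper, on the rod's axis: box (-68, 0, 142) mm with the hatch shut. The collars stop the stem at the outer walls of the notches. The land between the notches is 18 mm high over the hatch: the stem passes it only within about 0.4 rad of upright.
- keeper: Fixed steel staple on the front of the box's frame, 24 mm wide (y), 18 mm deep (x, from -131 to -113 mm in the box's frame) and 24.5 mm high over the frame. Origin and axes as the box's. Its hole is 16 mm wide and reaches from 3 to 19.5 mm above the frame; the rod is 12 mm thick, so with the hatch shut there are 1.5 mm free above it and 3 mm below.
- keeper_mouth (a point): Centre line of the rod, with the hatch shut, at the inner face of the keeper: box (-113, 0, 142) mm.
- bolt_tip (a point): Tip of the bolt's rod (12 mm thick, chamfered 1.5 mm at 45 degrees to a flat 9 mm end). Drawn back it lies 15 mm short of the keeper; home it stands 31 mm past the keeper's inner face. If it is more than about 3 mm too high it butts against the keeper's bridge; below that the chamfer slides it in and draws the hatch down.
- knob (a point): Centre of the round ball knob, 16 mm in diameter, at the end of the bolt's handle, 40 mm from the rod's axis on an 8 mm stem square to the rod. With the handle down it lies 36 mm left (+y) of the rod's axis and 29 mm above the hatch's top; upright it is 52 mm above the hatch's top.
- bolt (a joint): Slide of the bolt (m): 0 drawn back with the stem in the middle of the open notch, positive towards the box's front (-x of the box) into the keeper, 0.046 in the middle of the locked notch. The collars stop it at -0.0015 and 0.0475. It rubs with about 2.5 N, more in the keeper under the seal's push.
- handle (a joint): Turn of the handle about the rod (rad): 0 upright, positive over to the left (+y); a stop at -0.3, just past upright to the right, on which it can lean; about 1.13 lying fully down on the floor of a notch, about 0.41 when it lies on the land between the notches. It rubs (about 1 N at the knob) and stays where it is left, so it must be laid down, it does not drop by itself.
- sanding_block: Bystander: cork sanding block 95 x 58 x 26 mm on the right side of the box's top. Origin: centre of its underside.
- pencil: Bystander: flat carpenter's pencil 165 x 14 x 8 mm on the left side of the box's top. Origin: centre of its underside.
- tape_measure: Bystander: tape measure 66 x 44 x 36 mm on the front left corner of the box's top. Origin: centre of its underside.
- glue_bottle: Bystander: white glue bottle, 60 mm across, 165 mm high, standing on the table left of the box. Origin: centre of its underside.
- screw_jar: Bystander: clear screw jar, 72 mm across, 85 mm high, on the table right of the box. Origin: centre of its underside.
- hammer: Bystander: hammer, about 0.3 m long, lying on the table left of the box. Origin: on its underside.
- try_square: Bystander: try square with a 115 mm stock and 150 mm steel blade lying on the table right of the box. Origin: centre of the stock's underside.

How it is judged:
On the way, in this order (a step that is already met when the one before it is completed fails the run):
1. the handle is lifted out of the open notch, up over the land (value of joint handle below 0.42 rad), for 0.1 s.
2. the bolt is slid home through the keeper, with the hatch drawn down (value of joint bolt above 0.043 m and x of bolt_tip in the frame of box below -0.135 m and z of bolt_tip in the frame of box below 0.146 m), for 0.1 s.
At the end, for the whole second after the job is handed in: The bolt is slid at least 43 mm out, its tip at least 22 mm past the keeper's inner face and no more than 4 mm above the shut position, so that it holds the hatch down; its handle lies fully down in the locked notch (turned at least 1.0 rad from upright); all at rest (all of step 2 and value of joint handle above 1 rad and velocity of joint bolt between -0.01 and 0.01 m/s and velocity of joint handle between -0.1 and 0.1 rad/s); the robot touches nothing.
It fails at once if the bolt is driven against the keeper with more than 25 N (contact force between hatch and keeper above 25 N).
It fails at once if the hatch is pressed on its ledge with more than 25 N (contact force between hatch and ledge above 25 N).
It fails at once if the handle's stem is forced against the barrel (slot, collar or notch) with more than 40 N (contact force between handle_c0 and hatch above 40 N).
It fails at once if a bystander is shifted by more than 20 mm (distance of any of sanding_block, pencil, tape_measure, glue_bottle, screw_jar, hammer, try_square from where it was at the start of the episode above 0.02 m).
It also fails if it takes over 72 s, if anything falls off the work surface, if the arm or the gripper's body presses on something with over 40 N, if the wrist force passes 120 N, or if a joint passes its speed limit or range.

### The arm

A 6-joint arm with a two-finger parallel gripper is mounted at the origin on the work surface. World frame = base frame: x ahead of the robot, y to its left, z up, the work surface at z = 0. Lengths are in m, angles in rad, forces in N, time in s.
With the tool pointing down it reaches from about 0.35 to 1 m from the base axis. Payload 7.1 kg.
Tool frame: the origin (TCP) lies at the very end of the fingers, on their centre line; the grasp point (between the pads) lies 19 mm behind it (env.grip_point_offset is the distance from the TCP to the grasp point, in m); z points along the fingers, x is the direction in which the jaws open and shut, and the axes are right-handed (so a half turn about z gives the same grasp; the last joint's range is limited). The gripper opens to 85 mm and grips with 20 to 120 N. Pads are 22 mm wide; open, the fingers measure 114 mm over their backs; the gripper's body (76 mm by 85 mm) begins 54 mm behind the grasp point. The pads swing forward as they close: fully open they stand 13 mm farther back than shut.
Start: joints at [1.286, 0.423, 1.63, -0, 1.089, -0.019], TCP at [0.164, 0.603, 0.231] pointing down, gripper open.
Joint ranges: [-3, 3], [-0.9, 2.11], [0.09, 2.58], [-1.31, 4.45], [0.11, 2.69], [-2.54, 2.54]. Speed limits (rad/s): [2.39, 2.39, 3.01, 3.14, 3.14, 3.14].

### API

Orientations are given as a rotation vector (axis times angle).
In Python, from plant import sensors, get_image, order, env gives the robot as it stands. The module is installed in compiled form; this text tells all that it offers.
- The arm moves only by the tool jog_arm, never from a script. Its argument "deltas" is a list of rows, each a list of 7 numbers: the shift along the world's x, y, z in cm, then the turn, a rotation vector about the world's x, y, z in degrees, then the finger opening in cm, from 0 to 8.54. A call has exactly 10 rows; each row is the pose to reach, as a shift and turn from the pose commanded when the call began; what a row does not reach only later rows make up. A row lasts 1/12 s, in which the tool goes at most 41.7 mm and 7.16 degrees, less where a joint would pass 70% of its speed; a pose out of reach is approached as far as the arm can. A call with a gripper value outside its range is refused whole. The fingers move at their own pace and stop on an object; "force" is the grip in N (left out, the last holds). Time passes only in rows, so rows that repeat a pose let the fingers close, or fill a call up. It gives the time, the measured TCP pose, the force and the opening at its end, in the units of the state.
- sensors.observe(): the state, without advancing time (a new reading comes with each control period).
- get_image(name): name is "scene" or "top" or "wrist"; returns a dict with "img" (384x512x3 uint8, red, green, blue), "z_map" (384x512 float32, m along the optical axis (not along the pixel's ray), 0 where there is no reading), "fx", "fy", "cx", "cy" (pixels), "view" (4x4, takes a point from world to camera coordinates); the wrist camera has in their place "T_tool_cam" (4x4, takes a point from camera to tool coordinates, whose origin is the TCP and whose axes are the tool frame's). Camera axes: x right, y up, looking along -z (the intrinsics and any distortion apply to the point x, -y, -z); pixel columns grow to the right and rows downward; lengths in m; the calibration is good to about 2 mm. A picture is of the moment at which its call begins: read the wrist's pose just before it.
- order.job_done(): hands the job in, once; it reports no verdict.
The state is a dict: "t": time; "qpos": joint angles; "qd": joint speeds; "joint_efforts": joint torques, N m; "position": TCP position; "tcp_rot": TCP orientation; "wrist_force": force on the tool from outside, world axes, zero at the start; "moment": the same for the moment, N m; "finger_gap": opening from 0.0 (shut) to 1.0 (fully open).
Only numpy, scipy, OpenCV 4.12 (cv2) and the standard library are available. Lean on these libraries where they do the work, as an engineer would, in place of code of your own. Each camera call takes 0.05 s, during which the arm holds its last target. There are 200 camera calls.

## Working session

There is one attempt and no reset: what is moved stays moved. The work goes in short steps, Python scripts to look and compute and a tool call to move; the robot and the scene stay as the last step left them, time stands still between calls to the robot, and variables do not carry over. Pictures are saved under pics/ and viewed, about 8 in all and at most 12, crops included, and the job is handed in when it is done.

Besides the shell and the picture viewer there is one more tool, called after "Request:" in YAML: its name, and indented under it one key for each argument. jog_arm: Moves the arm, as the interface text tells. Its arguments: {"type":"object","properties":{"deltas":{"type":"array","items":{"type":"array","items":{"type":"number"}}},"force":{"type":"number"}},"required":["deltas"]}

```bash
mkdir -p pics; cat > h.py <<'E'
import numpy as np, cv2
from plant import sensors,get_image,order,env
from scipy.spatial.transform import Rotation as R
def world(d,T=None):
    """pixel map -> world points (HxWx3)"""
    z=d["z_map"]; v,u=np.mgrid[:z.shape[0],:z.shape[1]]
    p=np.stack([(u-d["cx"])/d["fx"]*z,-(v-d["cy"])/d["fy"]*z,-z,np.ones_like(z)],-1)
    M=np.linalg.inv(d["view"]) if "view" in d else T@d["T_tool_cam"]
    return (p@M.T)[...,:3]
def tool(s):
    T=np.eye(4);T[:3,:3]=R.from_rotvec(s["tcp_rot"]).as_matrix();T[:3,3]=s["position"];return T
def save(n,img,f=1):
    cv2.imwrite("pics/"+n,cv2.resize(img[...,::-1],None,fx=f,fy=f,interpolation=cv2.INTER_CUBIC))
E
python3 - <<'E'
from h import *
s=sensors.observe();print({k:np.round(v,3) for k,v in s.items()},env.grip_point_offset)
a=get_image("scene");b=get_image("top")
np.savez("top.npz",img=b["img"],w=world(b),z=b["z_map"]);np.savez("scene.npz",img=a["img"],w=world(a))
save("s.png",a["img"],1.5);save("t.png",b["img"],1.5)
E
```

```text
{'t': np.float64(0.0), 'qpos': array([ 1.286,  0.424,  1.631, -0.   ,  1.089, -0.019]), 'qd': array([-0.001,  0.001,  0.001, -0.001, -0.001, -0.   ]), 'joint_efforts': array([-1.0000e-03, -5.5740e+01, -2.8173e+01, -0.0000e+00,  8.0000e-03,
       -0.0000e+00]), 'position': array([0.164, 0.603, 0.231]), 'tcp_rot': array([ 2.495e+00,  1.907e+00, -2.000e-03]), 'wrist_force': array([-0.496, -0.607, -0.117]), 'moment': array([-0.016,  0.006,  0.016]), 'finger_gap': np.float64(0.996)} 0.0187
```

View pics/s.png

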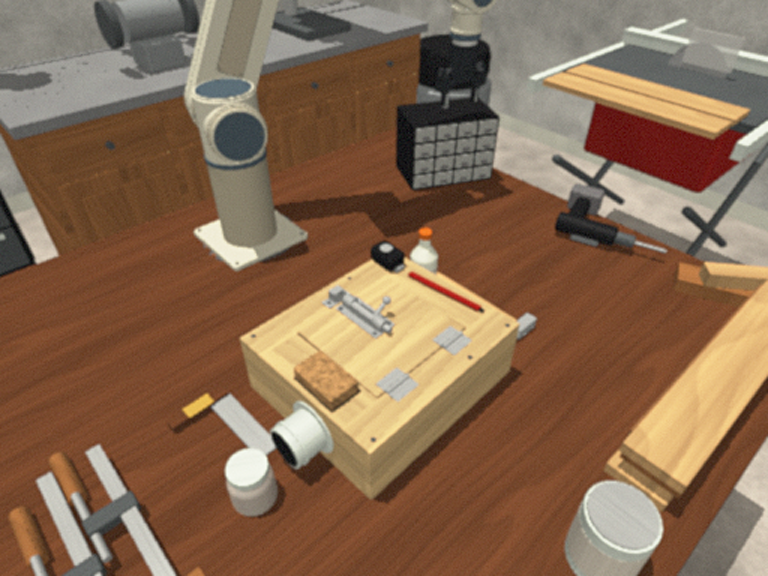

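View pics/t.png

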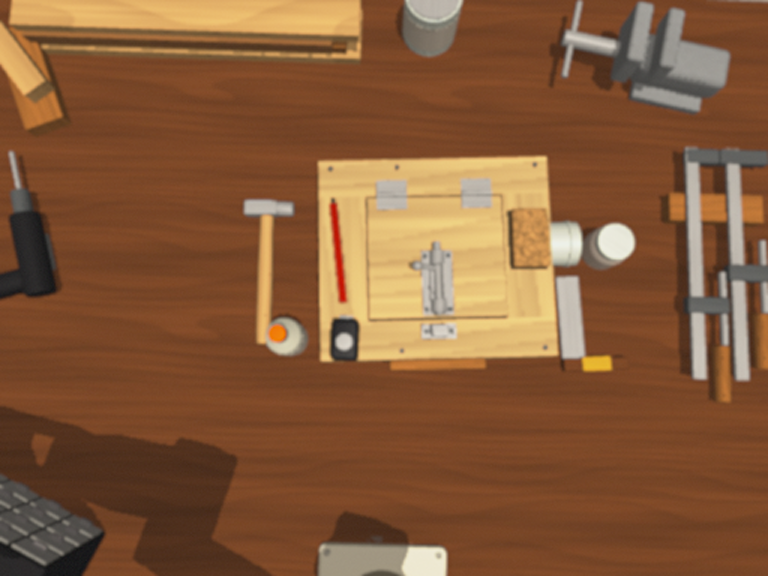

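The scene view shows the bolt on the hatch with its knob at about (387,300). In the top view the knob is at (415,265), the barrel at (436,280) and the keeper at (438,331). The box is nearly square to the world.

```bash
python3 - <<'E'
from h import *
d=np.load("top.npz");w=d["w"];z=w[...,2]
m=((z>.12)&(z<.136)&(w[...,0]>.3)&(w[...,0]<.9)).astype(np.uint8)
n,l,st,_=cv2.connectedComponentsWithStats(m);k=1+st[1:,4].argmax();print(st[k])
p=w[l==k];r=cv2.minAreaRect((p[:,:2]*1000).astype(np.float32));print(r,np.median(p[:,2]),cv2.boxPoints(r))
for r0,r1,c0,c1 in[(165,190,270,284)]:
    np.set_printoptions(linewidth=220);print((z[r0:r1,c0:c1+16]*1000).astype(int))
ks=w[174:181,273:281].reshape(-1,3);ks=ks[ks[:,2]>.152];print("knob top",ks.mean(0),ks.max(0))
kp=w[214:227,280:305].reshape(-1,3);kp=kp[kp[:,2]>.147];print("keeper",kp.mean(0),kp.min(0),kp.max(0))
s=np.load("scene.npz")["w"];q=s[190:210,245:270].reshape(-1,3);q=q[(q[:,2]>.155)];print("scene knob",q.mean(0),q.min(0),q.max(0),len(q))
E
```

```text
[  212   105   160   136 17164]
((594.3670654296875, -71.35032653808594), (330.8633117675781, 381.013427734375), 3.078325033187866) 0.12941384149236995 [[ 418.94373  109.99763]
 [ 439.40454 -270.466  ]
 [ 769.7904  -252.69827]
 [ 749.3296   127.76535]]
[[ 131  132  132  133  128  132  130  131  132  133  128  132  129  131  132  132  132  131  144  147  150  149  151  132  132  131  132  134  132  131]
 [ 131  132  131  133  133  133  132  132  131  132  131  136  128  130  130  133  134  132  147  151  149  151  147  133  134  131  128  134  131  133]
 [ 135  134  132  131  134  132  132  134  131  130  133  135  131  138  132  134  137  150  153  156  154  156  153  153  152  134  134  135  137  131]
 [ 130  131  132  131  132  130  130  131  133  131  138 1122  134  133  136  137  146  150  153  156  153  156  153  153  153  150  134  133  137  133]
 [ 132  132  131  129  132  132  136  131  131  128  133  135  136  137 1122  134  142  149  150  153  152  155  154  154  151  152  137  135  135  132]
 [ 133  133  134  132  131  131  133  134  135  135  132  135  136  137  134  141 
[... 2609 characters left out ...]
1  153  147  150  150  154  149  141  153  154  138  137  136]
 [ 133  133  134  135  131  134  135  132  133  135  134  134  139  139  136  132  139  150  148  145  153  152  156  152  140  153  152  135  137  139]
 [ 134  132  133  131  134  131  133  131  131  133  134  137  139  138  137  139  137  150  153  145  151  151  151  149  140  151  155  138  138  137]]
knob top [ 0.56993569 -0.038307    0.17255911] [ 0.57758531 -0.0323203   0.17830476]
keeper [ 0.47074162 -0.07549872  0.16567153] [ 0.40556184 -0.08801031  0.14789492] [0.47978359 0.01554526 1.12287791]
scene knob [ 0.5972027  -0.06668832  0.19270165] [ 0.56791244 -0.53563238  0.15517125] [ 1.11068091 -0.03432233  0.81075218] 49
```

Request:
jog_arm:
  deltas:
    - [4,-6.4,1,0,0,-7,5]
    - [8,-12.8,2,0,0,-14,5]
    - [10,-16,4,0,0,-21,5]
    - [12,-19.2,4,0,0,-28,5]
    - [14,-22.4,4,0,0,-35,5]
    - [16,-25.6,4,0,0,-42,5]
    - [18,-28.8,4,0,0,-49,5]
    - [20,-32,4,0,0,-56,5]
    - [20,-32,4,0,0,-56,5]
    - [20,-32,4,0,0,-56,5]
  force: 25

```text
t: 0.93
position: [0.3662, 0.2785, 0.2713]
tcp_rot: [3.099, 0.505, 0.0]
wrist_force: [-0.1, 1.0, -1.4]
finger_gap: 0.586
```

Request:
jog_arm:
  deltas:
    - [3,-3,0,0,0,-4,5]
    - [5.5,-6.5,0,0,0,-8,5]
    - [8,-10,0,0,0,-12,5]
    - [10.5,-13.5,0,0,0,-15.4,5]
    - [13,-17,0,0,0,-15.4,5]
    - [15.5,-21,0,0,0,-15.4,5]
    - [18,-25,0,0,0,-15.4,5]
    - [20.4,-28.5,0,0,0,-15.4,5]
    - [20.4,-31.5,-1,0,0,-15.4,5]
    - [20.4,-31.5,-1,0,0,-15.4,5]

```text
t: 1.77
position: [0.5693, -0.0368, 0.2599]
tcp_rot: [3.139, 0.087, -0.001]
wrist_force: [-0.2, 0.3, -0.6]
finger_gap: 0.58
```

```bash
python3 - <<'E'
from h import *
s=sensors.observe();T=tool(s);print(np.round(T,4),s["wrist_force"])
d=get_image("wrist");w=world(d,T);np.savez("w1.npz",img=d["img"],w=w)
save("w1.png",d["img"],1.5)
z=w[...,2];m=(z>.162)&(z<.18)&(np.abs(w[...,0]-.57)<.04)&(np.abs(w[...,1]+.037)<.05)
print(w[m].mean(0),w[m].max(0),w[m].min(0),m.sum(),np.argwhere(m).mean(0))
E
```

```text
[[ 9.985e-01  5.550e-02 -7.000e-04  5.693e-01]
 [ 5.550e-02 -9.985e-01 -1.500e-03 -3.680e-02]
 [-8.000e-04  1.500e-03 -1.000e+00  2.599e-01]
 [ 0.000e+00  0.000e+00  0.000e+00  1.000e+00]] [-0.1601911   0.32134592 -0.57526241]
[ 0.57284485 -0.0395251   0.17223106] [ 0.58036697 -0.03115708  0.17767512] [ 0.56544095 -0.05656907  0.1621142 ] 425 [199.70352941 257.88      ]
```

View pics/w1.png

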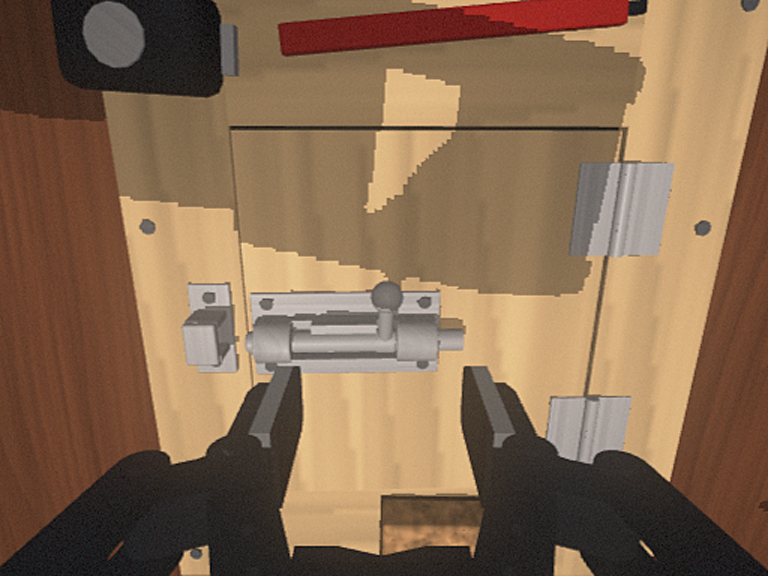

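```bash
python3 - <<'E'
from h import *
w=np.load("w1.npz")["w"];z=w[...,2]
m=(z>.169)&(z<.18)&(np.abs(w[...,0]-.57)<.04)&(np.abs(w[...,1]+.037)<.05)
q=w[m];print("knob",(q.max(0)+q.min(0))/2,q.mean(0),np.percentile(q[:,2],90))
# hatch plane heights and keeper / barrel in box frame guess
c=np.array([.5944,-.0714]);a=np.radians(3.08);X=np.array([np.cos(a),np.sin(a)]);Y=np.array([-X[1],X[0]])
b=np.stack([(w[...,:2]-c)@X,(w[...,:2]-c)@Y,z],-1)
k=b[(abs(b[...,0]+.122)<.02)&(abs(b[...,1])<.03)&(z>.146)&(z<.2)];print("keeper n",len(k),k.mean(0) if len(k) else 0)
r=b[(abs(b[...,0]+.045)<.05)&(abs(b[...,1])<.02)&(z>.15)&(z<.165)];print("barrel y mid",(np.percentile(r[:,1],[2,50,98])),r[:,0].min(),r[:,0].max())
for x in(-.08,-.05,0,.05): 
  h=b[(abs(b[...,0]-x)<.005)&(abs(b[...,1]-.06)<.01)];print(x,np.median(h[:,2]) if len(h) else 0)
E
```

```text
knob [ 0.57290396 -0.03864187  0.17338687] [ 0.5726973  -0.03756329  0.1739258 ] 0.1762630151133699
keeper n 699 [-0.11953346  0.00191608  0.1534104 ]
barrel y mid [-0.01128284  0.00167076  0.01250962] -0.0949850480507931 0.004952489340812401
-0.08 0.13691940671652514
-0.05 0.3335654755613943
0 0.33563120437571015
0.05 0.13217217332125408
```

Request:
jog_arm:
  deltas:
    - [0.3,0,-3,0,0,0,4]
    - [0.3,0,-6,0,0,0,4]
    - [0.3,0,-8,0,0,0,4]
    - [0.3,0,-9,0,0,0,4]
    - [0.3,0,-9.6,0,0,0,4]
    - [0.3,0,-10.2,0,0,0,4]
    - [0.3,0,-10.8,0,0,0,4]
    - [0.3,0,-10.8,0,0,0,4]
    - [0.3,0,-10.8,0,0,0,4]
    - [0.3,0,-10.8,0,0,0,4]

```text
t: 2.65
position: [0.5717, -0.0319, 0.1541]
tcp_rot: [3.14, 0.092, 0.002]
wrist_force: [-0.5, -0.3, 0.2]
finger_gap: 0.468
```

```bash
python3 - <<'E'
from h import *
s=sensors.observe();T=tool(s);print(T[:3,3],s["wrist_force"])
d=get_image("wrist");save("w2.png",d["img"],1.2)
E
```

```text
[ 0.57167906 -0.03194778  0.1541272 ] [-0.49620979 -0.33409251  0.17500255]
```

View pics/w2.png

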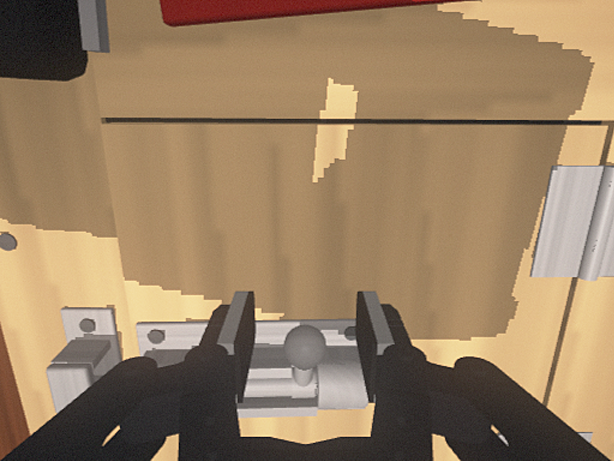

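Request:
jog_arm:
  deltas:
    - [0.05,-0.2,0,0,0,0,4]
    - [0.05,-0.4,-0.1,0,0,0,4]
    - [0.05,-0.55,-0.2,0,0,0,4]
    - [0.05,-0.55,-0.2,0,0,0,4]
    - [0.05,-0.55,-0.2,0,0,0,4]
    - [0.05,-0.55,-0.2,0,0,0,4]
    - [0.05,-0.55,-0.2,0,0,0,4]
    - [0.05,-0.55,-0.2,0,0,0,4]
    - [0.05,-0.55,-0.2,0,0,0,4]
    - [0.05,-0.55,-0.2,0,0,0,4]

```text
t: 3.53
position: [0.5717, -0.0374, 0.1513]
tcp_rot: [3.14, 0.092, 0.0]
wrist_force: [0.1, -0.2, -0.5]
finger_gap: 0.466
```

Request:
jog_arm:
  deltas:
    - [0,0,0,0,0,0,2.5]
    - [0,0,0,0,0,0,2.2]
    - [0,0,0,0,0,0,2]
    - [0,0,0,0,0,0,1.8]
    - [0,0,0,0,0,0,1.6]
    - [0,0,0,0,0,0,1.4]
    - [0,0,0,0,0,0,1.2]
    - [0,0,0,0,0,0,1]
    - [0,0,0,0,0,0,1]
    - [0,0,0,0,0,0,1]

```text
t: 4.37
position: [0.5718, -0.0375, 0.1514]
tcp_rot: [-3.14, -0.092, -0.0]
wrist_force: [0.5, -0.0, -0.5]
finger_gap: 0.156
```

```bash
python3 - <<'E'
from h import *
d=get_image("wrist");e=get_image("scene")
a=cv2.resize(d["img"][190:384,120:400],None,fx=2,fy=2);b=cv2.resize(e["img"][150:250,190:300],None,fx=3.5,fy=3.5,interpolation=cv2.INTER_CUBIC)
b=cv2.copyMakeBorder(b,0,max(0,a.shape[0]-b.shape[0]),0,0,cv2.BORDER_CONSTANT)[:a.shape[0]]
save("w3.png",np.hstack([a[:,:415+0],b])[:, :800])
E
```

```text
(no output)
```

View pics/w3.png

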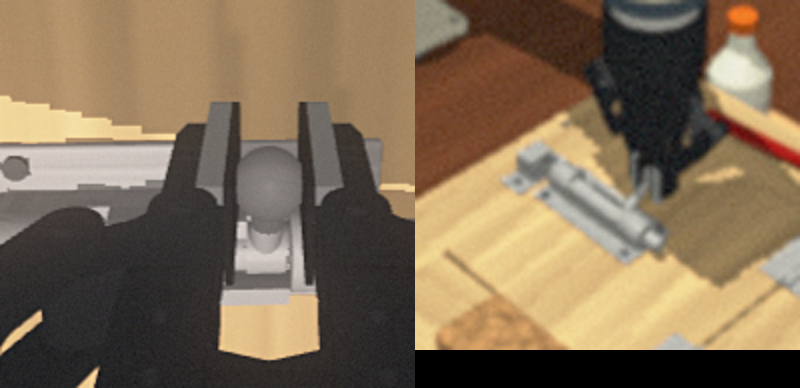

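The knob sits between the pads, near the middle of the left image at (268,180). I'll let the fingers finish closing.

Request:
jog_arm:
  deltas:
    - [0,0,0,0,0,0,0.8]
    - [0,0,0,0,0,0,0.6]
    - [0,0,0,0,0,0,0.5]
    - [0,0,0,0,0,0,0.5]
    - [0,0,0,0,0,0,0.5]
    - [0,0,0,0,0,0,0.5]
    - [0,0,0,0,0,0,0.5]
    - [0,0,0,0,0,0,0.5]
    - [0,0,0,0,0,0,0.5]
    - [0,0,0,0,0,0,0.5]
  force: 30

```text
t: 5.3
position: [0.5717, -0.0374, 0.1513]
tcp_rot: [3.14, 0.092, 0.0]
wrist_force: [2.1, 0.2, 0.7]
finger_gap: 0.157
```

Request:
jog_arm:
  deltas:
    - [0,-0.12,0.22,0,0,0,0.5]
    - [0,-0.25,0.45,0,0,0,0.5]
    - [0,-0.37,0.62,0,0,0,0.5]
    - [0,-0.49,0.78,0,0,0,0.5]
    - [0,-0.62,0.93,0,0,0,0.5]
    - [0,-0.75,1.08,0,0,0,0.5]
    - [0.05,-0.9,1.22,0,0,0,0.5]
    - [0.05,-1.04,1.35,0,0,0,0.5]
    - [0.05,-1.04,1.35,0,0,0,0.5]
    - [0.05,-1.04,1.35,0,0,0,0.5]

```text
t: 6.13
position: [0.5718, -0.0484, 0.1647]
tcp_rot: [3.139, 0.093, -0.001]
wrist_force: [1.9, -4.6, -5.4]
finger_gap: 0.154
```

Request:
jog_arm:
  deltas:
    - [0,-0.25,0.05,0,0,0,0.5]
    - [0,-0.45,0.18,0,0,0,0.5]
    - [0,-0.65,0.28,0,0,0,0.5]
    - [0.05,-0.85,0.37,0,0,0,0.5]
    - [0.05,-1.05,0.46,0,0,0,0.5]
    - [0.05,-1.25,0.54,0,0,0,0.5]
    - [0.1,-1.5,0.6,0,0,0,0.5]
    - [0.1,-1.7,0.65,0,0,0,0.5]
    - [0.1,-1.7,0.65,0,0,0,0.5]
    - [0.1,-1.7,0.65,0,0,0,0.5]

```text
t: 6.97
position: [0.5733, -0.0654, 0.1716]
tcp_rot: [3.14, 0.092, 0.001]
wrist_force: [-1.1, -1.0, -1.0]
finger_gap: 0.06
```

The fingers have closed to 5 mm, so the knob has slipped out. I'll look.

```bash
python3 - <<'E'
from h import *
s=sensors.observe();T=tool(s)
d=get_image("wrist");e=get_image("scene");np.savez("w4.npz",img=d["img"],w=world(d,T))
a=cv2.resize(d["img"][190:384,120:400],None,fx=2,fy=2);b=cv2.resize(e["img"][150:250,190:300],None,fx=3.5,fy=3.5,interpolation=cv2.INTER_CUBIC)
b=cv2.copyMakeBorder(b,0,max(0,a.shape[0]-b.shape[0]),0,0,cv2.BORDER_CONSTANT)[:a.shape[0]]
save("w4.png",np.hstack([a[:,:415+0],b])[:, :800])
E
```

```text
(no output)
```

View pics/w4.png

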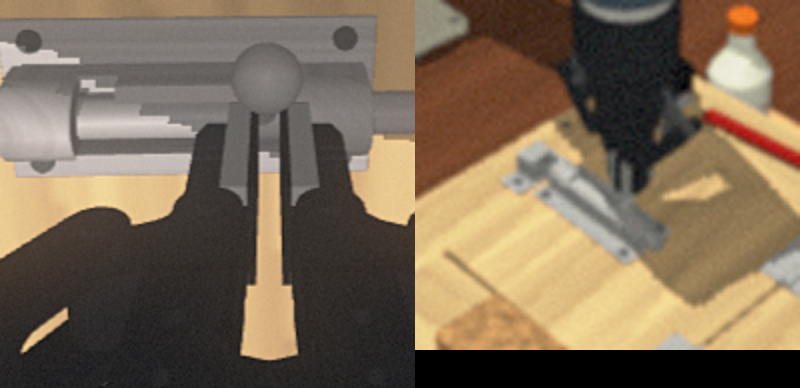

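The knob is at about (267,80) in the left image, beyond the +y edge of the pads. I'll compare the knob's measured position with the pads in tool coordinates.

```bash
python3 - <<'E'
from h import *
s=sensors.observe();T=tool(s);d=get_image("wrist")
print(np.round(T,4),s["wrist_force"],np.round(d["T_tool_cam"],4),d["fx"],d["cx"],d["cy"])
w=np.load("w4.npz")["w"];im=np.load("w4.npz")["img"]
Ti=np.linalg.inv(T)
def at(u,v): # pixel in w4.png left panel
    r,c=190+v//2,120+u//2;p=np.nanmedian(w[r-1:r+2,c-1:c+2].reshape(-1,3),0);return p,(Ti@np.r_[p,1])[:3]
for n,u,v in[("knob",267,72),("padL",238,125),("padL2",238,165),("padR",302,125),("padR2",302,165),("plate",200,25),("collar",40,110)]: print(n,(r:=at(u,v))[0].round(4),(r[1]*1000).round(1))
# wrist-image projection of tool points
Ci=np.linalg.inv(d["T_tool_cam"])
for q in[(0,0,0),(0,.011,0),(0,-.011,0),(0,-.011,-.019)]:
    p=Ci@np.r_[q,1];u=d["cx"]+d["fx"]*p[0]/-p[2];v=d["cy"]+d["fy"]*-p[1]/-p[2];print(q,(2*(u-120)).round(),(2*(v-190)).round(),-p[2].round(3))
E
```

```text
[[ 9.983e-01  5.870e-02  5.000e-04  5.734e-01]
 [ 5.870e-02 -9.983e-01 -3.000e-04 -6.510e-02]
 [ 5.000e-04  3.000e-04 -1.000e+00  1.715e-01]
 [ 0.000e+00  0.000e+00  0.000e+00  1.000e+00]] [-1.07692464 -1.59850994 -1.3939726 ] [[ 1.000e+00  1.300e-03 -9.000e-04  5.000e-04]
 [ 1.000e-03 -9.482e-01 -3.178e-01 -8.170e-02]
 [-1.200e-03  3.178e-01 -9.482e-01 -1.426e-01]
 [ 0.000e+00  0.000e+00  0.000e+00  1.000e+00]] 336.42615397748943 254.1297760279703 190.3453211456488
knob [ 0.5722 -0.043   0.1846] [  0.1 -22.1 -13. ]
padL [ 0.5668 -0.0548  0.1856] [ -5.9 -10.6 -14.1]
padL2 [ 0.5675 -0.0547  0.2012] [ -5.3 -10.7 -29.7]
padR [ 0.5805 -0.0542  0.1861] [  7.8 -10.4 -14.6]
padR2 [ 0.5798 -0.0545  0.2016] [  7.  -10.2 -30.1]
plate [ 0.5541 -0.0505  0.1388] [-18.4 -15.7  32.7]
collar [ 0.5153 -0.0688  0.1587] [-58.2   0.3  12.8]
(0, 0, 0) 266.0 135.0 0.161
(0, 0.011, 0) 266.0 175.0 0.165
(0, -0.011, 0) 266.0 93.0 0.158
(0, -0.011, -0.019) 265.0 134.0 0.14
```

Request:
jog_arm:
  deltas:
    - [0,0,0,0,0,0,3.5]
    - [0,0,0,0,0,0,3.5]
    - [0,0,0,0,0,0,3.5]
    - [-0.1,0,0,0,0,0,3.5]
    - [-0.1,0.6,0,0,0,0,3.5]
    - [-0.1,1.2,-0.3,0,0,0,3.5]
    - [-0.1,1.9,-0.6,0,0,0,3.5]
    - [-0.1,1.9,-0.75,0,0,0,3.5]
    - [-0.1,1.9,-0.75,0,0,0,3.5]
    - [-0.1,1.9,-0.75,0,0,0,3.5]

```text
t: 7.95
position: [0.572, -0.0456, 0.1635]
tcp_rot: [3.14, 0.093, -0.001]
wrist_force: [-0.3, -0.2, 0.6]
finger_gap: 0.408
```

Request:
jog_arm:
  deltas:
    - [0,0,0,0,0,0,2.5]
    - [0,0,0,0,0,0,2.0]
    - [0,0,0,0,0,0,1.6]
    - [0,0,0,0,0,0,1.3]
    - [0,0,0,0,0,0,1]
    - [0,0,0,0,0,0,0.8]
    - [0,0,0,0,0,0,0.8]
    - [0,0,0,0,0,0,0.8]
    - [0,0,0,0,0,0,0.8]
    - [0,0,0,0,0,0,0.8]
  force: 60

```text
t: 8.78
position: [0.572, -0.0459, 0.1638]
tcp_rot: [3.14, 0.092, -0.0]
wrist_force: [-3.2, -0.3, 1.8]
finger_gap: 0.145
```

Request:
jog_arm:
  deltas:
    - [0,-0.16,0.13,0,0,0,0.8]
    - [0,-0.31,0.25,0,0,0,0.8]
    - [0,-0.48,0.37,0,0,0,0.8]
    - [0.05,-0.64,0.48,0,0,0,0.8]
    - [0.05,-0.82,0.58,0,0,0,0.8]
    - [0.05,-0.99,0.67,0,0,0,0.8]
    - [0.05,-1.18,0.75,0,0,0,0.8]
    - [0.05,-1.36,0.83,0,0,0,0.8]
    - [0.05,-1.36,0.83,0,0,0,0.8]
    - [0.05,-1.36,0.83,0,0,0,0.8]

```text
t: 9.62
position: [0.5725, -0.0603, 0.1721]
tcp_rot: [3.139, 0.093, -0.0]
wrist_force: [-0.9, -2.8, -1.8]
finger_gap: 0.107
```

Request:
jog_arm:
  deltas:
    - [0,0,0,0,0,0,3.5]
    - [0,0,0,0,0,0,3.5]
    - [0,0,0,0,0,0,3.5]
    - [0,0,0,0,0,0,3.5]
    - [0,0,0,0,0,0,3.5]
    - [0,0,0,0,0,0,3.5]
    - [0,0,0,0,0,0,3.5]
    - [0,0,0,0,0,0,3.5]
    - [0,0,0,0,0,0,3.5]
    - [0,0,0,0,0,0,3.5]

```text
t: 10.45
position: [0.5726, -0.0594, 0.1721]
tcp_rot: [-3.14, -0.092, 0.0]
wrist_force: [-0.3, -0.9, -0.6]
finger_gap: 0.408
```

```bash
cat > knob.py <<'E'
from h import *
import sys
from scipy.optimize import least_squares
def knob(name,crop=True):
    s=sensors.observe();T=tool(s);d=get_image("wrist");w=world(d,T);np.savez(name+".npz",img=d["img"],w=w)
    save(name+".png",d["img"],1.5)
    t=(w-T[:3,3])@T[:3,:3]
    # knob candidates: above the barrel (z>.166 world), between the fingers
    m=(w[...,2]>.168)&(abs(t[...,0])<.009)&(t[...,1]>-.045)&(t[...,1]<.02)&(w[...,2]<.2)
    p=w[m]; c0=p.mean(0)-[0,.002,.006]
    f=lambda c:np.linalg.norm(p-c,axis=1)-.008
    r=least_squares(f,c0,loss="soft_l1",f_scale=.001)
    print("T",T[:3,3].round(4),"n",len(p),"knob",r.x.round(4),"tool",((r.x-T[:3,3])@T[:3,:3]*1000).round(1),"res",abs(r.fun).mean().round(4),"F",np.round(s["wrist_force"],1),"t",s["t"])
if __name__=="__main__": knob(sys.argv[1])
E
python3 knob.py w5; mv w5.png pics/ 2>/dev/null; ls pics
```

```text
T [ 0.5726 -0.0594  0.1721] n 1012 knob [ 0.5721 -0.0518  0.1808] tool [-0.1 -7.7 -8.6] res 0.0003 F [-0.3 -0.9 -0.6] t 10.45
s.png
t.png
w1.png
w2.png
w3.png
w4.png
w5.png
```

View pics/w5.png

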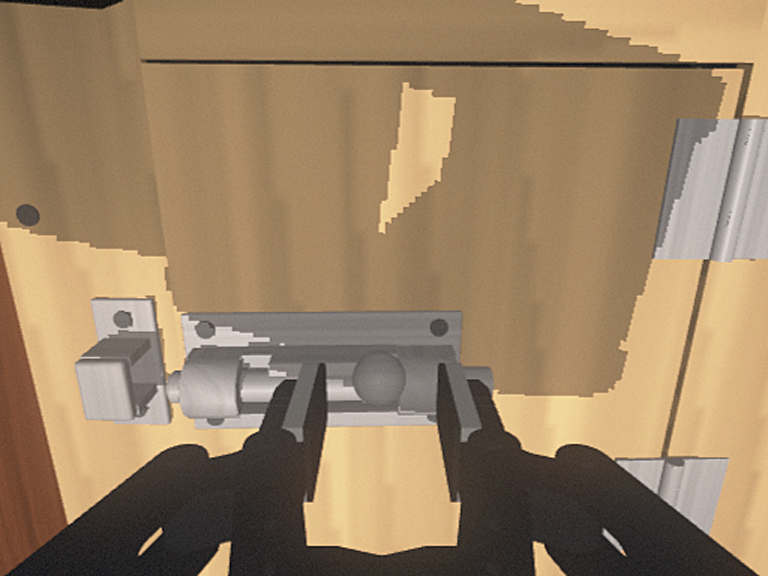

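The knob is 7.7 mm off in y and only 8.6 mm above the TCP, so it was held at the very tips of the pads. I'll regrip deeper.

Request:
jog_arm:
  deltas:
    - [0,0.3,0,0,0,0,3.5]
    - [-0.05,0.6,0,0,0,0,3.5]
    - [-0.05,0.8,-0.3,0,0,0,3.5]
    - [-0.05,0.8,-0.6,0,0,0,3.5]
    - [-0.05,0.8,-1.05,0,0,0,3.5]
    - [-0.05,0.8,-1.05,0,0,0,3]
    - [-0.05,0.8,-1.05,0,0,0,2.5]
    - [-0.05,0.8,-1.05,0,0,0,2]
    - [-0.05,0.8,-1.05,0,0,0,1.7]
    - [-0.05,0.8,-1.05,0,0,0,1.5]

```text
t: 11.33
position: [0.5719, -0.0515, 0.1616]
tcp_rot: [3.14, 0.092, -0.001]
wrist_force: [-1.5, 0.2, 0.0]
finger_gap: 0.172
```

Request:
jog_arm:
  deltas:
    - [0,0,0,0,0,0,1.3]
    - [0,0,0,0,0,0,1.1]
    - [0,0,0,0,0,0,1]
    - [0,0,0,0,0,0,0.8]
    - [0,0,0,0,0,0,0.8]
    - [0,0,0,0,0,0,0.8]
    - [0,0,0,0,0,0,0.8]
    - [0,0,0,0,0,0,0.8]
    - [0,0,0,0,0,0,0.8]
    - [0,0,0,0,0,0,0.8]

```text
t: 12.17
position: [0.5721, -0.0514, 0.1616]
tcp_rot: [-3.14, -0.092, 0.0]
wrist_force: [-3.1, -0.5, 1.9]
finger_gap: 0.144
```

Request:
jog_arm:
  deltas:
    - [0,-0.17,0.1,0,0,0,0.8]
    - [0,-0.34,0.2,0,0,0,0.8]
    - [0,-0.52,0.28,0,0,0,0.8]
    - [0.05,-0.71,0.36,0,0,0,0.8]
    - [0.05,-0.9,0.43,0,0,0,0.8]
    - [0.05,-1.08,0.49,0,0,0,0.8]
    - [0.05,-1.28,0.54,0,0,0,0.8]
    - [0.05,-1.47,0.59,0,0,0,0.8]
    - [0.05,-1.47,0.59,0,0,0,0.8]
    - [0.05,-1.47,0.59,0,0,0,0.8]

```text
t: 13.0
position: [0.5725, -0.0668, 0.1674]
tcp_rot: [3.14, 0.092, -0.0]
wrist_force: [-0.3, -1.6, -2.1]
finger_gap: 0.093
```

```bash
python3 knob.py w6
```

```text
T [ 0.5725 -0.0668  0.1674] n 1988 knob [ 0.5721 -0.0529  0.1841] tool [  0.4 -13.8 -16.7] res 0.0034 F [-0.3 -1.6 -2.1] t 13.0
```

Request:
jog_arm:
  deltas:
    - [0,0,0,0,0,0,3.5]
    - [0,0,0,0,0,0,3.5]
    - [0,0,0,0,0,0,3.5]
    - [0,0,0,0,0,0,3.5]
    - [0,1,0,0,0,0,3.5]
    - [0,2,0,0,0,0,3.5]
    - [0,3,0,0,0,0,3.5]
    - [0,4,0,0,0,0,3.5]
    - [0,4,0,0,0,0,3.5]
    - [0,4,0,0,0,0,3.5]

```text
t: 13.88
position: [0.5726, -0.0251, 0.1675]
tcp_rot: [3.14, 0.095, -0.0]
wrist_force: [1.1, 0.0, 0.3]
finger_gap: 0.409
```

```bash
sed -i 's/-.045)&(t\[...,1\]<.02)/-.045)\&(t[...,1]<.03)/' knob.py; python3 knob.py w7
```

```text
T [ 0.5726 -0.0251  0.1675] n 945 knob [ 0.5724 -0.0494  0.1791] tool [ -1.7  24.2 -11.6] res 0.0004 F [1.1 0.  0.3] t 13.8833
```

Request:
jog_arm:
  deltas:
    - [0,0,0,0,0,0,0]
    - [0,0,0,0,0,0,0]
    - [0,0,0,0,0,0,0]
    - [0,0,0,0,0,0,0]
    - [0,0,0,0,0,0,0]
    - [0,-0.3,0,0,0,0,0]
    - [0,-0.6,0,0,0,0,0]
    - [0,-0.9,0,0,0,0,0]
    - [0,-1.2,0,0,0,0,0]
    - [0,-1.2,0,0,0,0,0]
  force: 20

```text
t: 14.77
position: [0.5728, -0.0387, 0.1677]
tcp_rot: [3.14, 0.092, 0.001]
wrist_force: [0.6, 0.8, 0.8]
finger_gap: -0.001
```

Request:
jog_arm:
  deltas:
    - [0,-0.2,0,0,0,0,0]
    - [0,-0.4,0,0,0,0,0]
    - [0,-0.6,0,0,0,0,0]
    - [0,-0.8,0,0,0,0,0]
    - [0,-1.0,0,0,0,0,0]
    - [0.05,-1.2,0,0,0,0,0]
    - [0.05,-1.4,0,0,0,0,0]
    - [0.05,-1.6,0,0,0,0,0]
    - [0.05,-1.65,0,0,0,0,0]
    - [0.05,-1.65,0,0,0,0,0]

```text
t: 15.6
position: [0.5732, -0.0549, 0.1675]
tcp_rot: [3.14, 0.092, 0.0]
wrist_force: [0.2, 0.0, -0.6]
finger_gap: 0.002
```

```bash
python3 knob.py w8
```

```text
T [ 0.5732 -0.0549  0.1675] n 1470 knob [ 0.573  -0.0487  0.1872] tool [  0.2  -6.3 -19.7] res 0.0033 F [ 0.2  0.  -0.6] t 15.6
```

Request:
jog_arm:
  deltas:
    - [0,0.5,0,0,0,0,0]
    - [0,1,0,0,0,0,0]
    - [0,1.5,0,0,0,0,1]
    - [0,2.2,0,0,0,0,3]
    - [0,2.8,0,0,0,0,3.5]
    - [0,2.8,0,0,0,0,3.5]
    - [0,2.8,0,0,0,0,3.5]
    - [0,2.8,0,0,0,0,3.5]
    - [0,2.8,0,0,0,0,3.5]
    - [0,2.8,0,0,0,0,3.5]

```text
t: 16.48
position: [0.5732, -0.0269, 0.1675]
tcp_rot: [3.14, 0.092, 0.0]
wrist_force: [0.2, 0.1, 0.0]
finger_gap: 0.406
```

```bash
sed -i 's/-.045)&(t\[...,1\]<.03)/-.045)\&(t[...,1]<.06)/' knob.py; python3 knob.py w9
```

```text
T [ 0.5732 -0.0269  0.1675] n 780 knob [ 0.5739 -0.0726  0.1835] tool [ -2.   45.7 -15.9] res 0.0017 F [0.2 0.1 0. ] t 16.4833
```

View pics/w9.png

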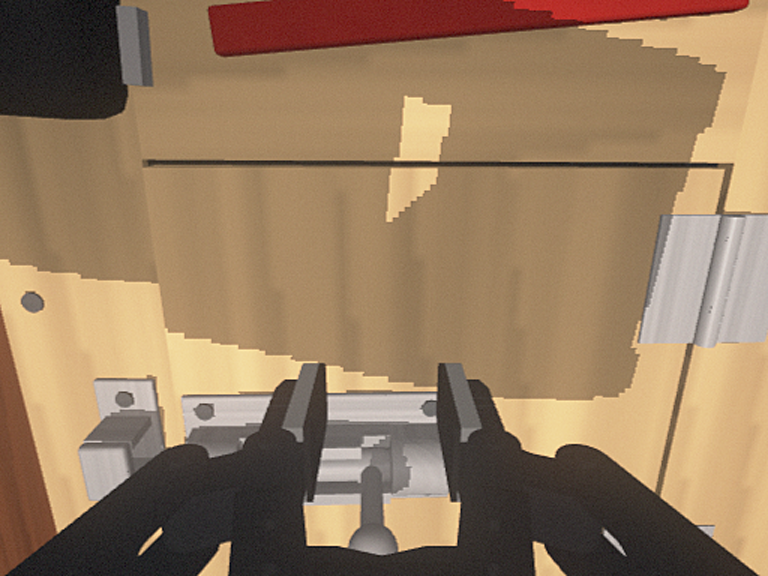

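The image shows the handle standing upright, with its knob at (372,540) between the fingers, to the right of the tool. Next I'll straddle it and grip it upright.

Request:
jog_arm:
  deltas:
    - [0.05,-0.5,0.1,0,0,0,3.5]
    - [0.1,-1.2,0.25,0,0,0,3.5]
    - [0.1,-2,0.25,0,0,0,3.5]
    - [0.1,-2.8,0.25,0,0,0,3.5]
    - [0.1,-3.6,0.25,0,0,0,3.5]
    - [0.1,-4.2,0.25,0,0,0,3.5]
    - [0.1,-4.6,0.25,0,0,0,3.5]
    - [0.1,-4.6,0.25,0,0,0,3.5]
    - [0.1,-4.6,0.25,0,0,0,3.5]
    - [0.1,-4.6,0.25,0,0,0,3.5]

```text
t: 17.37
position: [0.5741, -0.0725, 0.17]
tcp_rot: [-3.14, -0.092, 0.0]
wrist_force: [0.4, 1.2, -0.4]
finger_gap: 0.411
```

```bash
sed -i 's/-.045)&(t\[...,1\]<.06)/-.025)\&(t[...,1]<.025)/' knob.py; python3 knob.py w10
```

```text
T [ 0.5741 -0.0725  0.17  ] n 1270 knob [ 0.5738 -0.0738  0.1861] tool [ -0.3   1.2 -16.1] res 0.0012 F [ 0.4  1.2 -0.4] t 17.3667
```

Request:
jog_arm:
  deltas:
    - [0,-0.1,-0.2,0,0,0,3]
    - [0,-0.1,-0.2,0,0,0,2.5]
    - [0,-0.1,-0.2,0,0,0,2]
    - [0,-0.1,-0.2,0,0,0,1.7]
    - [0,-0.1,-0.2,0,0,0,1.4]
    - [0,-0.1,-0.2,0,0,0,1.2]
    - [0,-0.1,-0.2,0,0,0,1]
    - [0,-0.1,-0.2,0,0,0,0.8]
    - [0,-0.1,-0.2,0,0,0,0.6]
    - [0,-0.1,-0.2,0,0,0,0.6]
  force: 90

```text
t: 18.25
position: [0.574, -0.0736, 0.168]
tcp_rot: [-3.14, -0.092, 0.001]
wrist_force: [-2.5, 0.7, 1.7]
finger_gap: 0.133
```

Request:
jog_arm:
  deltas:
    - [0,0,-0.05,0,0,0,0.6]
    - [0,0,-0.1,0,0,0,0.6]
    - [0,0,-0.15,0,0,0,0.6]
    - [0,0,-0.2,0,0,0,0.6]
    - [0,0,-0.25,0,0,0,0.6]
    - [0,0,-0.25,0,0,0,0.6]
    - [0,0,-0.25,0,0,0,0.6]
    - [0,0,-0.25,0,0,0,0.6]
    - [0,0,-0.25,0,0,0,0.6]
    - [0,0,-0.25,0,0,0,0.6]

```text
t: 19.08
position: [0.575, -0.0738, 0.1663]
tcp_rot: [3.14, 0.092, 0.003]
wrist_force: [-1.7, 0.8, 6.5]
finger_gap: 0.133
```

Request:
jog_arm:
  deltas:
    - [0,0,-0.05,0,0,0,0.6]
    - [0,0,-0.1,0,0,0,0.6]
    - [0,0,-0.15,0,0,0,0.6]
    - [0,0,-0.2,0,0,0,0.6]
    - [0,0,-0.25,0,0,0,0.6]
    - [0,0,-0.25,0,0,0,0.6]
    - [0,0,-0.25,0,0,0,0.6]
    - [0,0,-0.25,0,0,0,0.6]
    - [0,0,-0.25,0,0,0,0.6]
    - [0,0,-0.25,0,0,0,0.6]

```text
t: 19.92
position: [0.5754, -0.0739, 0.1646]
tcp_rot: [3.14, 0.092, 0.005]
wrist_force: [-3.7, 0.5, 12.2]
finger_gap: 0.134
```

Request:
jog_arm:
  deltas:
    - [0,0,-0.05,0,0,0,0.6]
    - [0,0,-0.1,0,0,0,0.6]
    - [0,0,-0.15,0,0,0,0.6]
    - [0,0,-0.2,0,0,0,0.6]
    - [0,0,-0.2,0,0,0,0.6]
    - [0,0,-0.2,0,0,0,0.6]
    - [0,0,-0.2,0,0,0,0.6]
    - [0,0,-0.2,0,0,0,0.6]
    - [0,0,-0.2,0,0,0,0.6]
    - [0,0,-0.2,0,0,0,0.6]

```text
t: 20.75
position: [0.5751, -0.074, 0.1632]
tcp_rot: [3.14, 0.092, 0.004]
wrist_force: [-6.3, 0.0, 19.1]
finger_gap: 0.13
```

```bash
python3 - <<'E'
from h import *
e=get_image("scene");s=sensors.observe();print(s["wrist_force"],s["position"])
d=get_image("wrist");T=tool(s);w=world(d,T);z=w[...,2]
c=np.array([.5944,-.0714]);a=np.radians(3.08);X=np.array([np.cos(a),np.sin(a)]);Y=np.array([-X[1],X[0]])
b=np.stack([(w[...,:2]-c)@X,(w[...,:2]-c)@Y,z],-1)
for x in(-.13,-.11,-.09,-.08,-.06,0,.05):
  h=b[(abs(b[...,0]-x)<.004)&(abs(b[...,1]-.06)<.02)&(z<.145)];print(x,len(h),np.median(h[:,2]).round(4) if len(h) else 0)
E
```

```text
[-7.19439566  1.57254139 17.84411738] [ 0.57513667 -0.07397016  0.16321511]
-0.13 1233 0.1299
-0.11 1236 0.1299
-0.09 1222 0.1302
-0.08 1239 0.1302
-0.06 1230 0.1302
0 1218 0.1302
0.05 1227 0.1301
```

The hatch now reads flush with the frame (130.2 mm against 129.9 mm) at about 19 N. I'll slide towards the front.

Request:
jog_arm:
  deltas:
    - [-0.15,0,0,0,0,0,0.6]
    - [-0.3,0,0,0,0,0,0.6]
    - [-0.45,0,0,0,0,0,0.6]
    - [-0.6,0,0,0,0,0,0.6]
    - [-0.75,-0.05,0,0,0,0,0.6]
    - [-0.9,-0.05,0,0,0,0,0.6]
    - [-1.05,-0.05,0,0,0,0,0.6]
    - [-1.2,-0.05,0,0,0,0,0.6]
    - [-1.2,-0.05,0,0,0,0,0.6]
    - [-1.2,-0.05,0,0,0,0,0.6]

```text
t: 21.68
position: [0.5656, -0.0747, 0.1635]
tcp_rot: [3.139, 0.092, 0.013]
wrist_force: [1.8, -0.5, 11.6]
finger_gap: 0.133
```

Request:
jog_arm:
  deltas:
    - [0,0,-0.05,0,0,0,0.6]
    - [0,0,-0.1,0,0,0,0.6]
    - [0,0,-0.12,0,0,0,0.6]
    - [0,0,-0.12,0,0,0,0.6]
    - [0,0,-0.12,0,0,0,0.6]
    - [0,0,-0.12,0,0,0,0.6]
    - [0,0,-0.12,0,0,0,0.6]
    - [0,0,-0.12,0,0,0,0.6]
    - [0,0,-0.12,0,0,0,0.6]
    - [0,0,-0.12,0,0,0,0.6]

```text
t: 22.52
position: [0.5656, -0.0748, 0.163]
tcp_rot: [3.139, 0.092, 0.013]
wrist_force: [-1.8, 0.0, 18.8]
finger_gap: 0.131
```

Request:
jog_arm:
  deltas:
    - [-0.12,0,0,0,0,0,0.6]
    - [-0.24,0,0,0,0,0,0.6]
    - [-0.36,0,0,0,0,0,0.6]
    - [-0.48,0,0,0,0,0,0.6]
    - [-0.6,-0.05,0,0,0,0,0.6]
    - [-0.72,-0.05,0,0,0,0,0.6]
    - [-0.84,-0.05,0,0,0,0,0.6]
    - [-0.96,-0.05,0,0,0,0,0.6]
    - [-1,-0.05,0,0,0,0,0.6]
    - [-1,-0.05,0,0,0,0,0.6]

```text
t: 23.35
position: [0.5565, -0.0754, 0.163]
tcp_rot: [3.138, 0.092, 0.016]
wrist_force: [2.6, -0.5, 15.9]
finger_gap: 0.132
```

Request:
jog_arm:
  deltas:
    - [-0.15,0,0,0,0,0,0.6]
    - [-0.3,0,0,0,0,0,0.6]
    - [-0.45,0,0,0,0,0,0.6]
    - [-0.6,-0.05,0,0,0,0,0.6]
    - [-0.75,-0.05,0,0,0,0,0.6]
    - [-0.9,-0.05,0,0,0,0,0.6]
    - [-1.05,-0.05,0,0,0,0,0.6]
    - [-1.2,-0.05,0,0,0,0,0.6]
    - [-1.35,-0.1,0,0,0,0,0.6]
    - [-1.35,-0.1,0,0,0,0,0.6]

```text
t: 24.18
position: [0.5429, -0.0763, 0.163]
tcp_rot: [3.139, 0.092, 0.016]
wrist_force: [1.9, 0.7, 16.8]
finger_gap: 0.13
```

Request:
jog_arm:
  deltas:
    - [-0.15,0,0,0,0,0,0.6]
    - [-0.3,0,0,0,0,0,0.6]
    - [-0.45,0,0,0,0,0,0.6]
    - [-0.6,-0.05,0,0,0,0,0.6]
    - [-0.75,-0.05,0,0,0,0,0.6]
    - [-0.9,-0.05,0,0,0,0,0.6]
    - [-1.05,-0.05,0,0,0,0,0.6]
    - [-1.2,-0.05,0.05,0,0,0,0.6]
    - [-1.35,-0.1,0.05,0,0,0,0.6]
    - [-1.35,-0.1,0.05,0,0,0,0.6]

```text
t: 25.02
position: [0.529, -0.0772, 0.163]
tcp_rot: [3.139, 0.092, 0.014]
wrist_force: [1.5, 1.0, 15.3]
finger_gap: 0.127
```

Request:
jog_arm:
  deltas:
    - [-0.05,0,0,0,0,0,0.6]
    - [-0.1,0,0,0,0,0,0.6]
    - [-0.15,0,0,0,0,0,0.6]
    - [-0.2,0,0,0,0,0,0.6]
    - [-0.25,0,0,0,0,0,0.6]
    - [-0.3,0,0,0,0,0,0.6]
    - [-0.3,0,0,0,0,0,0.6]
    - [-0.3,0,0,0,0,0,0.6]
    - [-0.3,0,0,0,0,0,0.6]
    - [-0.3,0,0,0,0,0,0.6]

```text
t: 25.85
position: [0.5263, -0.0773, 0.163]
tcp_rot: [3.139, 0.092, 0.014]
wrist_force: [2.2, 0.5, 13.7]
finger_gap: 0.135
```

Request:
jog_arm:
  deltas:
    - [-0.05,0,0,0,0,0,0.6]
    - [-0.1,0,0,0,0,0,0.6]
    - [-0.15,0,0,0,0,0,0.6]
    - [-0.2,0,0,0,0,0,0.6]
    - [-0.2,0,0,0,0,0,0.6]
    - [-0.2,0,0,0,0,0,0.6]
    - [-0.2,0,0,0,0,0,0.6]
    - [-0.2,0,0,0,0,0,0.6]
    - [-0.2,0,0,0,0,0,0.6]
    - [-0.2,0,0,0,0,0,0.6]

```text
t: 26.68
position: [0.5254, -0.0773, 0.1631]
tcp_rot: [3.138, 0.092, 0.018]
wrist_force: [5.6, 0.7, 10.6]
finger_gap: 0.132
```

The bolt has met the end collar: Fx rose to 5.6 N while the arm moved only 0.9 mm. I'll back off slightly, release, and step to the right of the handle.

Request:
jog_arm:
  deltas:
    - [0.1,0,0,0,0,0,0.6]
    - [0.2,0,0.1,0,0,0,0.6]
    - [0.3,0,0.2,0,0,0,0.6]
    - [0.3,0,0.3,0,0,0,0.6]
    - [0.3,0,0.3,0,0,0,1.5]
    - [0.3,0,0.3,0,0,0,2.5]
    - [0.3,0,0.3,0,0,0,3.5]
    - [0.3,0,0.3,0,0,0,3.5]
    - [0.3,0,0.3,0,0,0,3.5]
    - [0.3,0,0.3,0,0,0,3.5]

```text
t: 27.52
position: [0.5227, -0.0766, 0.1629]
tcp_rot: [-3.14, -0.092, 0.002]
wrist_force: [-0.2, -0.3, 0.0]
finger_gap: 0.409
```

```bash
python3 knob.py w11
```

```text
T [ 0.5227 -0.0766  0.1629] n 1162 knob [ 0.5265 -0.0773  0.1828] tool [  3.8   0.9 -19.8] res 0.0009 F [-0.2 -0.3  0. ] t 27.5167
```

Request:
jog_arm:
  deltas:
    - [0.2,0,0,0,0,0,3.5]
    - [0.4,0,0,0,0,0,3.5]
    - [0.4,-1,0,0,0,0,3.5]
    - [0.4,-2,0,0,0,0,3.5]
    - [0.4,-3.2,0,0,0,0,3.5]
    - [0.4,-3.2,0,0,0,0,2]
    - [0.4,-3.2,0,0,0,0,0]
    - [0.4,-3.2,0,0,0,0,0]
    - [0.4,-3.2,0,0,0,0,0]
    - [0.4,-3.2,0,0,0,0,0]
  force: 20

```text
t: 28.4
position: [0.527, -0.1084, 0.1633]
tcp_rot: [-3.14, -0.093, 0.0]
wrist_force: [-1.0, 0.1, -0.6]
finger_gap: -0.001
```

Request:
jog_arm:
  deltas:
    - [0,0.6,0,0,0,0,0]
    - [0,1.2,0,0,0,0,0]
    - [0,1.5,0,0,0,0,0]
    - [0,1.8,0,0,0,0,0]
    - [0,2.1,0,0,0,0,0]
    - [0,2.4,0,0,0,0,0]
    - [0,2.7,0,0,0,0,0]
    - [0,3.0,0,0,0,0,0]
    - [0,3.2,0,0,0,0,0]
    - [0,3.2,0,0,0,0,0]

```text
t: 29.23
position: [0.5272, -0.0763, 0.1633]
tcp_rot: [-3.14, -0.093, -0.0]
wrist_force: [0.7, -1.5, -0.8]
finger_gap: 0.001
```

Request:
jog_arm:
  deltas:
    - [0,0.2,0,0,0,0,0]
    - [0,0.4,0,0,0,0,0]
    - [0,0.6,0,0,0,0,0]
    - [-0.05,0.8,0,0,0,0,0]
    - [-0.05,1,0,0,0,0,0]
    - [-0.05,1.2,0,0,0,0,0]
    - [-0.05,1.3,0,0,0,0,0]
    - [-0.05,1.3,0,0,0,0,0]
    - [-0.05,1.3,0,0,0,0,0]
    - [-0.05,1.3,0,0,0,0,0]

```text
t: 30.07
position: [0.5266, -0.0635, 0.1633]
tcp_rot: [-3.14, -0.092, 0.0]
wrist_force: [0.1, -0.4, 0.9]
finger_gap: 0.002
```

```bash
sed -i 's/w\[...,2\]>.168/w[...,2]>.163/; s/(t\[...,1\]>-.025)&(t\[...,1\]<.025)/(t[...,1]>-.06)\&(t[...,1]<-.0125)/' knob.py; python3 knob.py w12
```

```text
T [ 0.5266 -0.0635  0.1633] n 996 knob [ 0.5247 -0.0437  0.1677] tool [ -0.7 -19.9  -4.4] res 0.0003 F [ 0.1 -0.4  0.9] t 30.0667
```

Request:
jog_arm:
  deltas:
    - [0,0,0.6,0,0,0,0]
    - [0,0,1.2,0,0,0,0]
    - [0,0,1.8,0,0,0,0]
    - [0,0,1.8,0,0,0,0]
    - [-0.1,1,1.8,0,0,0,0]
    - [-0.15,1.8,1.8,0,0,0,0]
    - [-0.15,2.3,1.6,0,0,0,0]
    - [-0.15,2.3,1.4,0,0,0,0]
    - [-0.15,2.3,1.4,0,0,0,0]
    - [-0.15,2.3,1.4,0,0,0,0]

```text
t: 30.95
position: [0.5249, -0.0404, 0.1769]
tcp_rot: [3.14, 0.093, -0.001]
wrist_force: [-0.0, -0.5, -0.0]
finger_gap: 0.002
```

Request:
jog_arm:
  deltas:
    - [0,0,-0.12,0,0,0,0]
    - [0,0,-0.24,0,0,0,0]
    - [0,0.05,-0.36,0,0,0,0]
    - [0,0.1,-0.48,0,0,0,0]
    - [0,0.15,-0.6,0,0,0,0]
    - [0,0.2,-0.72,0,0,0,0]
    - [0,0.2,-0.84,0,0,0,0]
    - [0,0.2,-0.9,0,0,0,0]
    - [0,0.2,-0.95,0,0,0,0]
    - [0,0.2,-0.95,0,0,0,0]

```text
t: 31.78
position: [0.5251, -0.0388, 0.1676]
tcp_rot: [3.14, 0.093, -0.0]
wrist_force: [0.4, 0.5, 1.3]
finger_gap: 0.003
```

Request:
jog_arm:
  deltas:
    - [0,0,-0.05,0,0,0,0]
    - [0,0,-0.1,0,0,0,0]
    - [0,0,-0.15,0,0,0,0]
    - [0,0,-0.2,0,0,0,0]
    - [0,0,-0.2,0,0,0,0]
    - [0,0,-0.2,0,0,0,0]
    - [0,0,-0.2,0,0,0,0]
    - [0,0,-0.2,0,0,0,0]
    - [0,0,-0.2,0,0,0,0]
    - [0,0,-0.2,0,0,0,0]

```text
t: 32.62
position: [0.5251, -0.0387, 0.1658]
tcp_rot: [3.14, 0.092, -0.0]
wrist_force: [-0.1, 0.6, 0.8]
finger_gap: 0.001
```

Request:
jog_arm:
  deltas:
    - [0,0,-0.05,0,0,0,0]
    - [0,0,-0.1,0,0,0,0]
    - [0,0,-0.15,0,0,0,0]
    - [0,0,-0.2,0,0,0,0]
    - [0,0,-0.2,0,0,0,0]
    - [0,0,-0.2,0,0,0,0]
    - [0,0,-0.2,0,0,0,0]
    - [0,0,-0.2,0,0,0,0]
    - [0,0,-0.2,0,0,0,0]
    - [0,0,-0.2,0,0,0,0]

```text
t: 33.45
position: [0.5252, -0.0387, 0.1638]
tcp_rot: [3.14, 0.092, 0.0]
wrist_force: [0.4, 1.1, 1.6]
finger_gap: 0.001
```

Request:
jog_arm:
  deltas:
    - [0,0,-0.05,0,0,0,0]
    - [0,0,-0.1,0,0,0,0]
    - [0,0,-0.15,0,0,0,0]
    - [0,0,-0.2,0,0,0,0]
    - [0,0,-0.25,0,0,0,0]
    - [0,0,-0.25,0,0,0,0]
    - [0,0,-0.25,0,0,0,0]
    - [0,0,-0.25,0,0,0,0]
    - [0,0,-0.25,0,0,0,0]
    - [0,0,-0.25,0,0,0,0]

```text
t: 34.28
position: [0.5252, -0.0387, 0.1614]
tcp_rot: [3.14, 0.092, 0.0]
wrist_force: [0.3, 4.2, 3.9]
finger_gap: -0.001
```

Request:
jog_arm:
  deltas:
    - [0,0,0.4,0,0,0,0]
    - [0,0,1,0,0,0,0]
    - [0,0,2,0,0,0,0]
    - [0,-1,3,0,0,0,0]
    - [0,-2,4,0,0,0,0]
    - [0,-3,4,0,0,0,0]
    - [0,-3,4,0,0,0,0]
    - [0,-3,4,0,0,0,0]
    - [0,-3,4,0,0,0,0]
    - [0,-3,4,0,0,0,0]

```text
t: 35.12
position: [0.5247, -0.0686, 0.2008]
tcp_rot: [-3.14, -0.092, 0.002]
wrist_force: [0.8, -0.4, 0.0]
finger_gap: -0.001
```

```bash
sed -i 's/w\[...,2\]>.163/w[...,2]>.157/; s/<.2)$/<.18)/' knob.py; python3 knob.py w13
```

```text
T [ 0.5247 -0.0686  0.2008] n 511 knob [ 0.5244 -0.0368  0.1541] tool [  1.6 -31.7  46.7] res 0.0004 F [ 0.8 -0.4  0. ] t 35.1167
```

View pics/w13.png

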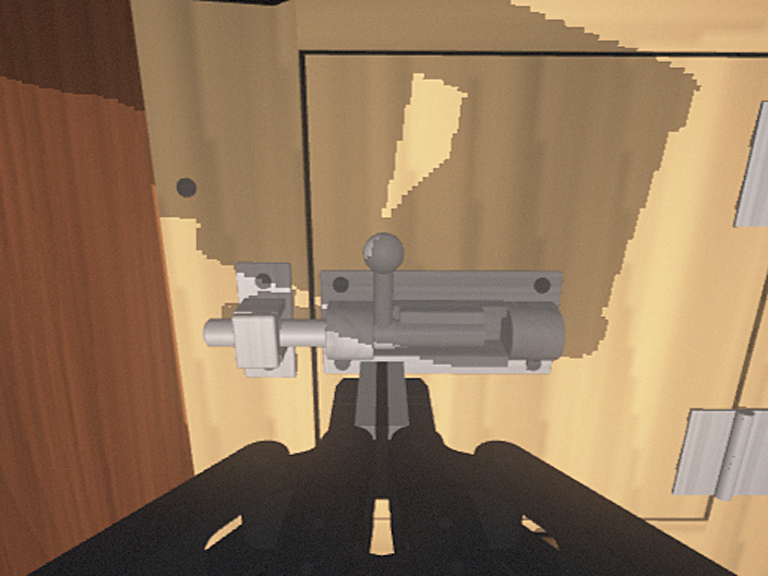

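The picture shows the rod through the keeper (tip at (205,332)) and the handle lying down in the locked notch (knob at (383,252)). The arm is clear. I'll hand in.

```bash
python3 - <<'E'
from h import *
s=sensors.observe();print(s["position"],np.round(s["wrist_force"],1),s["t"]);print(order.job_done())
E
```

```text
[ 0.52477723 -0.06844126  0.20080647] [ 0.4  0.  -0.3] 35.1667
the job is handed in; nothing more can be done
None
```

The hatch is bolted shut and the job was handed in at about 35 s; no verdict was reported. I stood the handle upright and pressed the hatch down onto its ledge. Then I slid the bolt to its end collar, pushed the handle down into the locked notch and backed the arm off.

**Problems on the way:** the first three grips on the knob slipped while I was lifting the handle. I ended up pushing it upright with closed fingers and gripped it only for the press and slide. This did not shift anything else that I could see, though I took no overall picture at the end to check the bystanders.

**Hatch and forces:** before sliding, the hatch measured 130.2 mm high against the frame's 129.9 mm. The down force I read at the wrist between moves never passed about 19 N, and the sideways force never passed about 7 N.

**Last checks:**
- **Bolt:** the last picture shows the rod standing out past the keeper. The knob, measured after letting go, was at box x = -68 mm, the middle of the locked notch.
- **Handle:** it lies down in the locked notch, and the push met firm resistance at the end. The knob measured 154 mm high, about 5 mm lower than the 159 mm expected. That is more than the roughly 2 mm calibration, so the angle (about 1.2 rad) is approximate but well past 1.0.
- **Arm:** clear of everything, with wrist force near zero.

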